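Hang the slotted drawplate on its pin

ROBOT

A 6-joint arm with a two-finger parallel gripper is mounted at the origin on a cart in front of the work surface, level with it; the furniture and walls round the work are solid. World frame = base frame: x ahead of the robot, y to its left, z up, the work surface at z = 0. Lengths are in m, angles in degrees, forces in N, time in s.
With the tool pointing down it reaches from about 0.375 to 0.9 m from the base axis. Payload 3.1 kg.
Tool frame: the origin (TCP) lies on the centre line of the jaws, within the pads' length; the fingertips stand 25 mm ahead of it and the grasp point (between the pads) lies 6 mm ahead of it; z points along the fingers, y is the line along which they close (so a half turn about z gives the same grasp; the last joint's range is limited). The gripper opens to 87 mm and grips with 3 to 60 N. Pads are 19 mm wide; open, the fingers measure 117 mm over their backs; the gripper's body (75 mm by 190 mm) begins 51 mm behind the grasp point.
Start: joints at [65.059, 30.224, 82.088, -0, 67.689, -10.227], TCP at [0.159, 0.604, 0.248] pointing down, gripper open.
Joint ranges: [-176.69, 176.69], [-43.24, 126.21], [12.49, 139.97], [-82, 262], [0, 151.66], [-163.58, 163.58]. Speed limits (degrees/s): [159.86, 159.86, 180, 180, 180, 180].

INTERFACE

Orientations are given as a 3x3 rotation matrix whose columns are the frame's x, y, z axes.
In Python, from rig import * gives the robot as it stands.
- The arm moves only by the tool step_arm, never from a script. Its argument "steps" is a list of rows, each a list of 7 numbers: the shift along the tool's x, y, z normalised to -1 to 1, where 1 is 0.3 m, then the turn, a rotation vector about the tool's x, y, z normalised to -1 to 1, where 1 is 45 degrees, then the gripper's target within -1 to 1 (shut at 1, half-way at 0, fully open at -1). A call has 1 to 8 rows; each row is the pose to reach, as a shift and turn from the pose commanded when the call began, along the tool's axes at that moment; what a row does not reach only later rows make up. A row lasts 1/12 s, in which the tool goes at most 41.7 mm and 7.16 degrees, less where a joint would pass 70% of its speed; a pose out of reach is approached as far as the arm can. A call with a number of a shift or a turn outside -1 to 1 is refused whole. A call with a gripper value outside its range is refused whole. The fingers move at their own pace and stop on an object; the grip force is fixed at half the most. Time passes only in rows, so rows that repeat a pose let the fingers close. It gives the time, the measured TCP pose, the force, the opening and the grip force at its end, in the units of the state.
- read_state(): the state, without advancing time (a new reading comes with each control period).
- capture(name): name is "scene" or "top" or "wrist"; returns a dict with "image" (480x640x3 uint8, red, green, blue), "vertical_fov" (degrees; the focal length in pixels is half the picture's height over the tangent of half this angle, whatever the lens; pixels are square), "cx", "cy" (the principal point, pixels), "k1" (the pictures are not rectified: a ray, as slopes to the right and down, at radius r is drawn at 1 + k1 r^2 times it, then the intrinsics apply), "world_from_camera" (4x4, takes a point from camera to world coordinates); the wrist camera has in their place "T_tool_cam" (4x4, takes a point from camera to tool coordinates, whose origin is the TCP and whose axes are the flange's). Camera axes: x right, y down, z forward; pixel columns grow to the right and rows downward; lengths in m; the calibration is good to about 2 mm. A picture is of the moment at which its call begins: read the wrist's pose just before it. There is no depth.
- hand_in(): hands the job in; it is judged then, once.
The state is a dict: "time_s": time; "joint_positions": joint angles; "qvel": joint speeds; "tau": joint torques, N m; "position": TCP position; "tcp_rot": TCP orientation; "force": force on the tool from outside, world axes, zero at the start; "moment": the same for the moment, N m; "opening": opening from 0.0 (shut) to 1.0 (fully open); "grasp_force": force on a finger pad.
Only numpy, scipy, OpenCV 4.12 (cv2) and the standard library are available. Lean on these libraries where they do the work, as an engineer would, in place of code of your own. Each camera call takes 0.05 s, during which the arm holds its last target. There are 200 camera calls.

TASK

Take the steel drawplate with the red handle out of its grooved wooden block and hang it up on the stand. The headed brass pin is clamped somewhere along the stand's blue cross bar, under the wire shelf: slide the plate's open slot sideways over the pin's shank until you feel the pin meet the end of the slot, then lower the plate in the hand, level, until the pin sits home in the notch; only then let go, and leave it hanging there level on its own. Go gently: do not press hard, shove or lift the stand, and leave the cup, the tape roll and the sanding block where they are.

Things in the scene. Friction and masses are not known exactly. Their poses are not given: they have to be found in the camera images.
- handle (a point): Centre of the red handle of the drawplate: 52 mm long (x), 28 mm high (z), 10 mm thick (y, squeeze here). Drawplate: upright steel sheet 5 mm thick (y), 164 mm long (x), 94 mm high (z), 0.2 kg, x from handle to the slot's open end, z up. Its lower edge lies 76 mm below this point, from 34 to 138 mm ahead along x; at the start that edge stands in the block's groove.
- seat (a point): Point of the drawplate where the pin's axis rests once hung: in the notch at the slot's inner end, 66 mm ahead (x) of the handle's centre and 6 mm lower; axes as handle. Notch 11 mm wide (x -5.5 to +5.5 mm), its top 4 mm above this point, open below into the slot's channel; the lip in front of it ends 3 mm below this point. Centre of mass 23 mm below: it hangs nearly level.
- mouth (a point): Middle of the drawplate's slot at its open far edge, 42 mm ahead (x) of seat and 9 mm below it; axes as handle. From here a level channel 12 mm high runs back (-x) to its closed end 5.5 mm behind seat, which is also the notch's back wall; the outer 12 mm flare to 30 mm. With the pin stopped at the closed end, lowering the plate 9 mm puts the pin in the notch.
- bar (a point): Middle of the cross bar, on the pin's axis, 130 mm above the table; x along the bar. The pin is clamped fast up to 22 mm to either side of here along x (where is not told: feel or look), level along y: shank 8 mm thick, free from y -4.5 to +4.5 mm between collar (16 mm across, +y) and chamfered head (18 mm across, -y, toward the robot). The plate comes in along +x, sheet at y = 0.
- shelf_edge (a point): Middle of the wire shelf's edge on the side where the plate comes in, at its underside: x -78 mm and 140 mm above bar; same axes. The shelf runs from here 146 mm in +x and 39 mm to either side. The hung handle lies within x -114 to -18 mm of bar: a gripper pointing straight down strikes the shelf, one leaning 30 to 40 degrees, wrist back in -x, goes under.
- hang_stand: The hanging stand: loose on the table, 3 kg, dark steel foot 200 x 130 x 12 mm (x -80 to +120 mm), blue post (28 x 24 mm, 20 mm behind bar in y), blue cross bar 84 mm long (x) and 32 mm high, its face 10 mm behind bar, pin and wire shelf, 285 mm tall. Origin on the table straight below bar, same axes, z up. Pushed at the pin with more than about 20 N it slides or tips.
- block: Fixed wooden block, 90 mm (x) by 60 mm (y) by 35 mm high, origin at the centre of its underside. Along x runs a groove 7 mm wide and 15 mm deep in which the drawplate's lower edge stands (groove floor 20 mm above the table).
- bamboo_cup: Bystander: bamboo cup, 54 mm across, 65 mm tall, behind the stand; origin at its underside's centre.
- tape_roll: Bystander: roll of beige masking tape lying flat, 68 mm across, 24 mm tall, beside the stand; origin at its underside's centre.
- sanding_block: Bystander: wooden sanding block, 38 x 72 x 24 mm, beside the grooved block; origin at its underside's centre.
- drawplate: The whole drawplate; its origin and axes are those of seat.

How it is judged:
By the outcome, as a careful person would: the job done as asked, in the order asked, and still so for the second after the job is handed in, with the robot touching nothing.
It also fails if it takes over 48 s, if anything falls off the work surface, if the arm or the gripper's body presses on something with over 40 N, if the wrist force passes 120 N, or if a joint passes its speed limit or range.

## Working session

There is one attempt and no reset: what is moved stays moved. The work goes in short steps, Python scripts to look and compute and a tool call to move; the robot and the scene stay as the last step left them, time stands still between calls to the robot, and variables do not carry over. Pictures are saved under pics/ and viewed, at most 10 in all, crops included, and the job is handed in when it is done.

Besides the shell and the picture viewer there is one more tool, called after "Emit:" as a command line: name --pt "numbers of a row" for each row, then --argument value for the rest. step_arm: Moves the arm, as the interface text tells. Scaled input: -1 to 1 covers 0.3 m each way for a shift and 45 degrees each way for a turn. Its arguments: {"type":"object","properties":{"steps":{"type":"array"}},"required":["steps"]}

```bash
mkdir -p pics; ls; cat > h.py <<'E'
from rig import *
import numpy as np, cv2
def K(c):
    f=240/np.tan(np.radians(c["vertical_fov"])/2); return np.array([[f,0,c["cx"]],[0,f,c["cy"]],[0,0,1.]])
def snap(n,fn):
    s=read_state(); c=capture(n); cv2.imwrite("pics/"+fn+".png",c["image"][:,:,::-1])
    if n=="wrist":
        T=np.eye(4);T[:3,:3]=s["tcp_rot"];T[:3,3]=s["position"];c["world_from_camera"]=T@np.array(c["T_tool_cam"])
    np.savez("pics/"+fn+".npz",K=K(c),k1=c["k1"],W=c["world_from_camera"]); return c
def load(fn):
    z=np.load("pics/"+fn+".npz"); return z["K"],float(z["k1"]),z["W"]
def ray(fn,uv):
    k,k1,W=load(fn); p=cv2.undistortPoints(np.array([[uv]],float),k,np.array([k1,0,0,0]))[0,0]
    return W[:3,3],W[:3,:3]@np.array([p[0],p[1],1])
def onz(fn,uv,z):
    o,d=ray(fn,uv); return o+d*(z-o[2])/d[2]
def proj(fn,P):
    k,k1,W=load(fn); T=np.linalg.inv(W); r=cv2.Rodrigues(T[:3,:3])[0]
    return cv2.projectPoints(np.atleast_2d(P).astype(float),r,T[:3,3],k,np.array([k1,0,0,0]))[0][:,0]
def tri(obs):
    A=np.zeros((3,3));b=np.zeros(3)
    for fn,uv in obs:
        o,d=ray(fn,uv);d=d/np.linalg.norm(d);M=np.eye(3)-np.outer(d,d);A+=M;b+=M@o
    X=np.linalg.solve(A,b); return X,[np.round(proj(f,X)[0]-uv,1) for f,uv in obs]
E
python3 - <<'E'
from h import *
for n in("scene","top"):
    c=snap(n,n); print(n,c["vertical_fov"],c["k1"],np.round(c["world_from_camera"],3).tolist())
s=read_state();print(s["time_s"],s["position"],s["tcp_rot"],s["force"])
E
```

```text
pics
scene 44.067942175794585 -0.11654442992904068 [[0.851, -0.336, 0.403, 0.072], [-0.524, -0.535, 0.662, -0.835], [-0.007, -0.775, -0.632, 0.985], [0.0, 0.0, 0.0, 1.0]]
top 43.52306170824486 0.05992659258134014 [[-0.016, -0.991, 0.129, 0.389], [-1.0, 0.017, 0.01, 0.006], [-0.012, -0.129, -0.992, 1.599], [0.0, 0.0, 0.0, 1.0]]
0.1 [0.15841211 0.60394758 0.2466604 ] [[-9.67223737e-01  2.53924216e-01 -8.57966596e-04]
 [ 2.53925389e-01  9.67222144e-01 -1.79444812e-03]
 [ 3.74190458e-04 -1.95349232e-03 -9.99998022e-01]] [ 0.20011904 -0.31406863 -0.22368783]
```

View pics/scene.png

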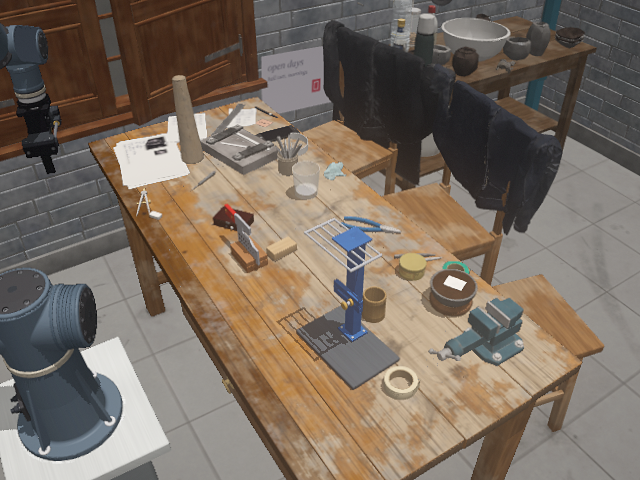

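View pics/top.png

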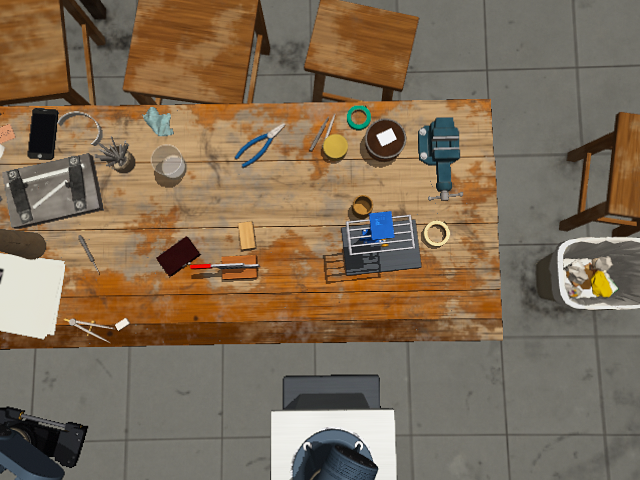

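The scene shows the red handle near top (203,266) with its block at (240,268), and the stand near (383,245) with its shelf above. Next I'll zoom in.

```bash
python3 - <<'E'
import cv2,numpy as np
t=cv2.imread("pics/top.png");s=cv2.imread("pics/scene.png")
a=cv2.resize(t[240:300,180:280],(400,240),interpolation=cv2.INTER_CUBIC)   #4x
b=cv2.resize(t[205:285,320:430],(400,291),interpolation=cv2.INTER_CUBIC) #3.636
c=cv2.resize(s[195:280,200:300],(400,340),interpolation=cv2.INTER_CUBIC) #4x
d=cv2.resize(s[215:390,290:405],(400,609),interpolation=cv2.INTER_CUBIC)[:600] #3.478
o=np.zeros((600,800,3),np.uint8);o[:240,:400]=a;o[240:580,:400]=c;o[:,400:]=d
cv2.imwrite("pics/c1.png",o)
E
```

```text
(no output)
```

View pics/c1.png

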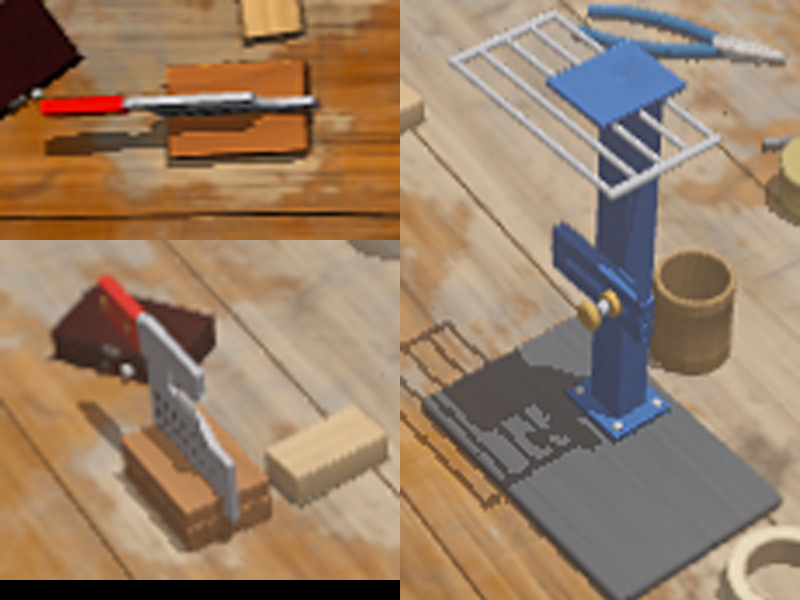

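Crop readout: the handle runs over top (190.5,266.7)-(211.2,266). Scene shows the pin head at (344.6,306.4) and the collar at (351,302). The foot corners are at scene (296.6,331.4) and (399.3,358.8).

```bash
python3 - <<'E'
from h import *
for f,uv,z in [("top",(190.5,266.7),.11),("top",(211.2,266),.11),("top",(221.5,257),.035),("top",(257,255.5),.035),("top",(222,279.2),.035),("top",(257.5,277.5),.035),
 ("scene",(344.6,306.4),.13),("scene",(351,302.1),.13),("scene",(296.6,331.4),.012),("scene",(399.3,358.8),.012),
 # shelf corners
 ("scene",(290+50/3.478,215+62/3.478),.272),("scene",(290+212/3.478,215+193/3.478),.272),("scene",(290+318/3.478,215+137/3.478),.272),("scene",(290+158/3.478,215+12/3.478),.272)]:
    print(f,np.round(uv,1),z,np.round(onz(f,uv,z),4))
g=cv2.cvtColor(cv2.imread("pics/top.png"),cv2.COLOR_BGR2GRAY)
c=capture("wrist"); print(c["vertical_fov"],c["k1"],np.round(c["T_tool_cam"],4).tolist())
E
```

```text
top [190.5 266.7] 0.11 [0.5156 0.3456 0.11  ]
top [211.2 266. ] 0.11 [0.5164 0.2944 0.11  ]
top [221.5 257. ] 0.035 [0.5459 0.2823 0.035 ]
top [257.  255.5] 0.035 [0.5483 0.1896 0.035 ]
top [222.  279.2] 0.035 [0.4879 0.2806 0.035 ]
top [257.5 277.5] 0.035 [0.4907 0.1883 0.035 ]
scene [344.6 306.4] 0.13 [ 0.5619 -0.1371  0.13  ]
scene [351.  302.1] 0.13 [ 0.5798 -0.1338  0.13  ]
scene [296.6 331.4] 0.012 [ 0.4965 -0.0492  0.012 ]
scene [399.3 358.8] 0.012 [ 0.6407 -0.232   0.012 ]
scene [304.4 232.8] 0.272 [ 0.5261 -0.0435  0.272 ]
scene [351.  270.5] 0.272 [ 0.5409 -0.1832  0.272 ]
scene [381.4 254.4] 0.272 [ 0.6145 -0.1762  0.272 ]
scene [335.4 218.5] 0.272 [ 0.603  -0.0363  0.272 ]
66.39866168912317 -0.055261289401231144 [[0.0009, -0.959, -0.2834, 0.0792], [1.0, 0.0008, 0.0006, -0.0001], [-0.0003, -0.2834, 0.959, -0.1372], [0.0, 0.0, 0.0, 1.0]]
```

```bash
cat >> h.py <<'E'
from scipy.spatial.transform import Rotation as R
def Rtool(yawdir,lean):
    px=np.array([yawdir[0],yawdir[1],0]);px/=np.linalg.norm(px);z=np.array([0,0,1.]);py=np.cross(z,px)
    c,s=np.cos(np.radians(lean)),np.sin(np.radians(lean))
    return np.column_stack([-c*px-s*z,py,s*px-c*z])
def row(p0,R0,p1,R1):
    return np.round(np.r_[R0.T@(np.array(p1)-p0)/.3, np.degrees(R.from_matrix(R0.T@R1).as_rotvec())/45],4)
E
python3 - <<'E'
from h import *
s=read_state();p0=np.array([.159,.604,.248]);R0=s["tcp_rot"]
h=np.array([.516,.320,.096]);RA=Rtool((.027,-1),36)
g=h-RA[:,2]*.006; pre=g-RA[:,2]*.09
rv=R.from_matrix(R0.T@RA).as_rotvec()
Rm=R0@R.from_rotvec(rv/2).as_matrix(); pm=p0+(pre-p0)*.5+[0,0,.03]
print(row(p0,R0,pm,Rm)); print(row(pm,Rm,pre,RA), pm,pre); print(row(pre,RA,g,RA))
E
```

```text
[-0.6694 -0.2164  0.0241  0.2559 -0.342   0.791 ]
[-0.5714  0.2511  0.3943  0.2559 -0.342   0.791 ] [0.33673851 0.49020341 0.24083282] [0.51447702 0.37640683 0.17366563]
[0.  0.  0.3 0.  0.  0. ]
```

Emit:
step_arm --pt "-0.11 -0.036 0.004 0.04 -0.055 0.13 -1" --pt "-0.22 -0.072 0.008 0.085 -0.11 0.26 -1" --pt "-0.33 -0.108 0.012 0.13 -0.17 0.39 -1" --pt "-0.45 -0.144 0.016 0.17 -0.23 0.53 -1" --pt "-0.56 -0.18 0.02 0.21 -0.285 0.66 -1" --pt "-0.67 -0.216 0.024 0.256 -0.342 0.79 -1" --pt "-0.67 -0.216 0.024 0.256 -0.342 0.79 -1"

```text
time_s: 0.73
position: [0.3415, 0.4885, 0.2392]
tcp_rot: [[-0.611, 0.783, 0.114], [0.728, 0.613, -0.308], [-0.311, -0.105, -0.945]]
force: [-0.2, 0.7, 0.3]
opening: 0.999
grasp_force: 0.0
```

Emit:
step_arm --pt "-0.095 0.042 0.065 0.042 -0.057 0.13 -1" --pt "-0.19 0.084 0.13 0.085 -0.114 0.26 -1" --pt "-0.285 0.125 0.195 0.128 -0.17 0.39 -1" --pt "-0.38 0.167 0.26 0.17 -0.23 0.53 -1" --pt "-0.475 0.21 0.33 0.213 -0.285 0.66 -1" --pt "-0.571 0.251 0.394 0.256 -0.342 0.79 -1" --pt "-0.571 0.251 0.394 0.256 -0.342 0.79 -1" --pt "-0.571 0.251 0.394 0.256 -0.342 0.79 -1"

```text
time_s: 1.4
position: [0.5151, 0.3759, 0.1707]
tcp_rot: [[-0.023, 1.0, 0.012], [0.809, 0.026, -0.587], [-0.587, -0.004, -0.809]]
force: [-1.3, 0.9, 0.8]
opening: 1.0
grasp_force: 0.0
```

```bash
python3 - <<'E'
from h import *
c=snap("wrist","w1"); s=read_state(); print(s["position"])
h=np.array([.516,.320,.096]);px=np.array([.027,-1,0]);px/=np.linalg.norm(px);py=np.array([-px[1],px[0],0]);z=np.array([0,0,1.])
P=[h+a*px+b*py+d*z for a in(-.026,.026) for b in(-.005,.005) for d in(-.014,.014)]
im=c["image"][:,:,::-1].copy()
for q in proj("w1",P): cv2.circle(im,tuple(int(v) for v in q),2,(0,255,0),-1)
cv2.imwrite("pics/w1o.png",im)
E
```

```text
[0.51404443 0.37694612 0.17193924]
```

View pics/w1o.png

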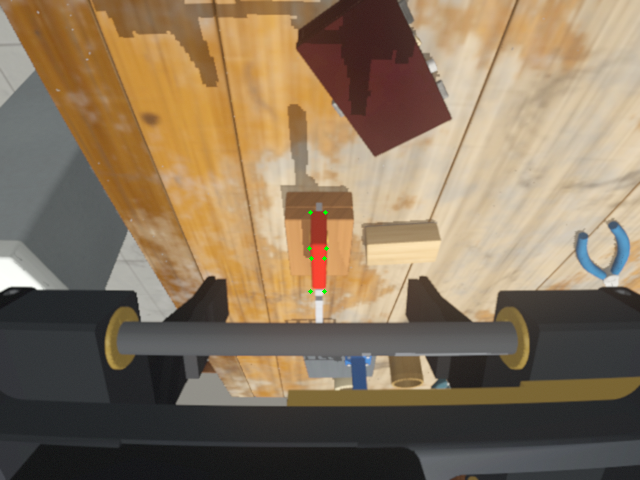

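The overlay (green) matches the handle at (318,250), so I descend and grip.

Emit:
step_arm --pt "0 0.004 0.08 0 0 0 -1" --pt "0 0.004 0.16 0 0 0 -1" --pt "0 0.004 0.23 0 0 0 -1" --pt "0 0.004 0.28 0 0 0 -1" --pt "0 0.004 0.295 0 0 0 -1" --pt "0 0.004 0.295 0 0 0 -1" --pt "0 0.004 0.295 0 0 0 -0.2" --pt "0 0.004 0.295 0 0 0 0.2"

```text
time_s: 2.12
position: [0.5174, 0.327, 0.103]
tcp_rot: [[-0.023, 1.0, 0.02], [0.811, 0.03, -0.585], [-0.585, 0.003, -0.811]]
force: [0.9, 0.7, -0.1]
opening: 0.92
grasp_force: 0.0
```

Emit:
step_arm --pt "0 0 0 0 0 0 0.6" --pt "0 0 0 0 0 0 1" --pt "0 0 0 0 0 0 1" --pt "0 0 0 0 0 0 1" --pt "0 0 0 0 0 0 1" --pt "0 0 0 0 0 0 1" --pt "0 0 0 0 0 0 1" --pt "0 0 0 0 0 0 1"

```text
time_s: 2.78
position: [0.5171, 0.3253, 0.1014]
tcp_rot: [[-0.023, 1.0, 0.017], [0.809, 0.028, -0.587], [-0.587, 0.0, -0.81]]
force: [0.0, 0.1, 0.2]
opening: 0.322
grasp_force: 0.0
```

Emit:
step_arm --pt "0 0 0 0 0 0 1" --pt "0 0 0 0 0 0 1" --pt "0 0 0 0 0 0 1" --pt "0 0 0 0 0 0 1" --pt "0 0 0 0 0 0 1" --pt "0 0 0 0 0 0 1" --pt "0 0 0 0 0 0 1"

```text
time_s: 3.37
position: [0.5171, 0.3254, 0.1015]
tcp_rot: [[-0.023, 1.0, 0.017], [0.809, 0.028, -0.586], [-0.587, 0.0, -0.81]]
force: [0.4, 0.7, -0.8]
opening: 0.112
grasp_force: 30.0
```

Gripped at 9.8 mm. Now I lift and travel to the pre-insertion point.

```bash
cat >> h.py <<'E'
DT=np.array([-.0011,0,.0076]) # handle centre in tool frame
def tcp_for(hp,Rm): return np.array(hp)-Rm@DT
E
python3 - <<'E'
from h import *
s=read_state();p=s["position"];R0=s["tcp_rot"]
RS=Rtool((.094,-.996),36.0)
up=p+[0,0,.055]; t=tcp_for([.557,.012,.145],RS)
print(np.degrees(np.arctan2(-R0[2,0],-R0[2,2])),row(p,R0,up,R0)); print(row(up,R0,up+[0.02,-.15,0],R0)); print(row(up+[0.02,-.15,0],R0,t,RS),t)
E
```

```text
35.923734119794084 [-0.1076  0.     -0.1485  0.      0.      0.    ]
[-0.4063  0.0525  0.2944  0.      0.      0.    ]
[-0.4163  0.0497  0.3262 -0.049  -0.0017 -0.0679] [0.55649665 0.01733339 0.15050197]
```

Emit:
step_arm --pt "-0.01 0 -0.014 0 0 0 1" --pt "-0.025 0 -0.035 0 0 0 1" --pt "-0.045 0 -0.062 0 0 0 1" --pt "-0.065 0 -0.09 0 0 0 1" --pt "-0.085 0 -0.117 0 0 0 1" --pt "-0.1 0 -0.14 0 0 0 1" --pt "-0.108 0 -0.149 0 0 0 1" --pt "-0.108 0 -0.149 0 0 0 1"

```text
time_s: 4.03
position: [0.5176, 0.3258, 0.1584]
tcp_rot: [[-0.022, 1.0, 0.019], [0.81, 0.028, -0.585], [-0.586, 0.003, -0.811]]
force: [-0.1, 0.3, -1.4]
opening: 0.115
grasp_force: 30.0
```

Emit:
step_arm --pt "-0.03 0.004 0.022 0 0 0 1" --pt "-0.08 0.01 0.058 0 0 0 1" --pt "-0.14 0.018 0.102 0 0 0 1" --pt "-0.2 0.026 0.145 0 0 0 1" --pt "-0.26 0.034 0.188 0 0 0 1" --pt "-0.32 0.042 0.232 0 0 0 1" --pt "-0.37 0.048 0.268 0 0 0 1" --pt "-0.406 0.0525 0.294 0 0 0 1"

```text
time_s: 4.7
position: [0.5364, 0.1728, 0.1562]
tcp_rot: [[-0.023, 1.0, 0.014], [0.809, 0.027, -0.588], [-0.588, -0.002, -0.809]]
force: [-0.3, -0.5, -2.4]
opening: 0.108
grasp_force: 30.0
```

Emit:
step_arm --pt "-0.06 0.007 0.047 -0.008 0 -0.01 1" --pt "-0.13 0.015 0.102 -0.016 0 -0.02 1" --pt "-0.2 0.024 0.157 -0.024 0 -0.033 1" --pt "-0.27 0.032 0.212 -0.033 0 -0.045 1" --pt "-0.33 0.04 0.26 -0.041 0 -0.056 1" --pt "-0.38 0.046 0.298 -0.049 -0.002 -0.068 1" --pt "-0.408 0.049 0.32 -0.049 -0.002 -0.068 1" --pt "-0.416 0.05 0.326 -0.049 -0.002 -0.068 1"

```text
time_s: 5.37
position: [0.556, 0.0156, 0.1505]
tcp_rot: [[-0.075, 0.996, 0.053], [0.805, 0.091, -0.586], [-0.588, -0.001, -0.809]]
force: [-0.1, 0.7, -2.3]
opening: 0.113
grasp_force: 30.0
```

```bash
python3 - <<'E'
from h import *
snap("scene","s2");snap("top","t2");print(read_state()["position"])
s=cv2.imread("pics/s2.png");t=cv2.imread("pics/t2.png")
cv2.imwrite("pics/s2c.png",cv2.resize(s[215:395,262:412],(500,600),interpolation=cv2.INTER_CUBIC)) #3.333
cv2.imwrite("pics/t2c.png",cv2.resize(t[205:285,300:430],(800,492),interpolation=cv2.INTER_CUBIC)) #6.154
E
```

```text
[0.55642524 0.01729204 0.15055063]
```

View pics/s2c.png

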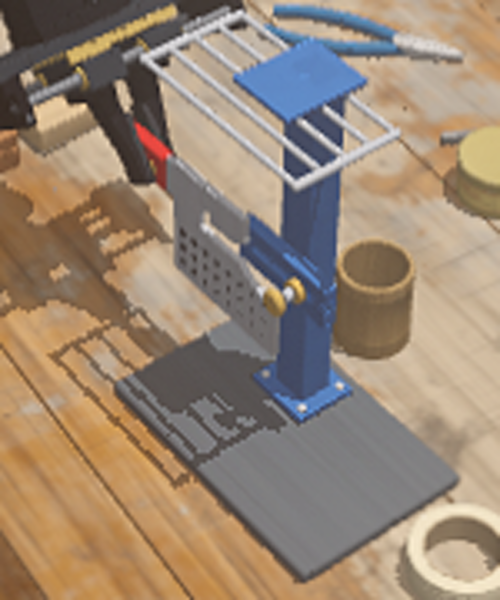

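View pics/t2c.png

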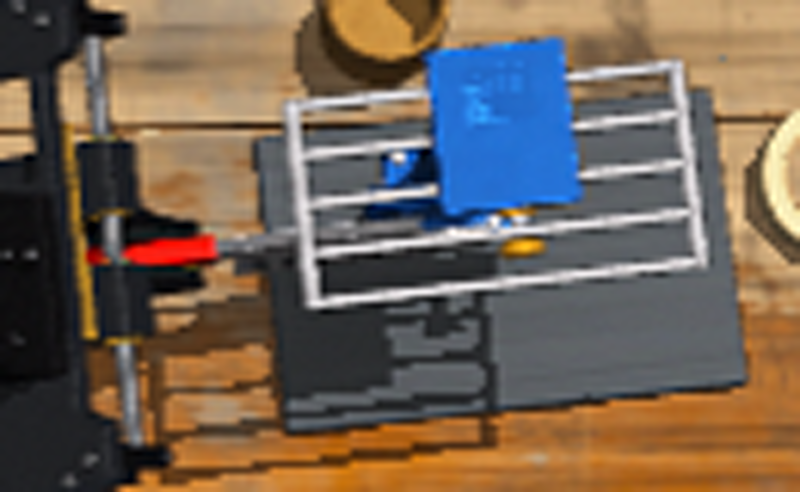

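The scene crop shows the plate at the bar's left and the pin at (274,300)-(294,289). The top crop shows the shelf, the foot corners and the pin head at (523,245). Next I fit the stand pose.

```bash
cat > fit.py <<'E'
from h import *
from scipy.optimize import least_squares
T=lambda p:(300+(p[0]+.5)/6.154-.5,205+(p[1]+.5)/6.154-.5); S=lambda p:(262+(p[0]+.5)/3.333-.5,215+(p[1]+.5)/3.333-.5)
sh=[(-.0765,.0375),(.0665,.0375),(.0665,-.0375),(-.0765,-.0375)]; ft=[(-.08,.065),(.12,.065),(.12,-.065),(-.08,-.065)]
M=[];
for c,(a,b) in zip([(294,104),(680,66),(702,263),(314,300)],sh): M.append(("t2",T(c),(a,b,.273)))
for c,(a,b) in zip([(256,140),(708,88),(746,384),(286,433)],ft): M.append(("t2",T(c),(a,b,.012)))
for c,(a,b) in zip([(240,17),(394,132),(299,184),(150,57)],sh): M.append(("s2",S(c),(a,b,.273)))
for c,(a,b) in zip([(457,480),(303,572),(116,384)],ft[1:]): M.append(("s2",S(c),(a,b,.012)))
def W(v,q):
    x=np.array([np.sin(v[2]),-np.cos(v[2]),0]);y=np.array([np.cos(v[2]),np.sin(v[2]),0])
    return np.array([v[0],v[1],0])+q[0]*x+q[1]*y+np.array([0,0,q[2]])
def res(v,sel): return np.concatenate([proj(f,W(v,q))[0]-uv for f,uv,q in sel])
for nm,sel in [("top",M[:8]),("scene",M[8:]),("both",M)]:
    r=least_squares(res,[.572,-.118,.094],args=(sel,)); print(nm,np.round(r.x,4),np.round(r.fun.reshape(-1,2),1).tolist())
v=r.x
rr=least_squares(lambda q:np.concatenate([proj("s2",W(v,(q[0],q[1],.13)))[0]-S((274,300)),proj("t2",W(v,(q[0],q[1],.13)))[0]-T((523,245))]),[0,0]);print("head",rr.x,rr.fun)
rr=least_squares(lambda q:np.concatenate([proj("s2",W(v,(q[0],q[1],.13)))[0]-S((294,289)),proj("t2",W(v,(q[0],q[1],.13)))[0]-T((512,213))]),[0,0]);print("collar",rr.x,rr.fun)
s=read_state();p=s["position"];R0=s["tcp_rot"];h=p+R0@DT;px=np.r_[-R0[1,1]*-1,-R0[0,1],0];px=np.array([R0[1,1],-R0[0,1],0])
print("h",h,px)
for f,uv,a,z in [("s2",S((275,352)),.138,-.076),("s2",S((175,264)),.034,-.076),("t2",T((215,248)),.026,.014)]:
    print(f,np.round(proj(f,h+a*px+[0,0,z])[0]-uv,2))
E
python3 fit.py
```

```text
top [ 0.5668 -0.1172  0.0865] [[-1.1, -0.3], [-0.0, -0.7], [0.5, 0.5], [-0.8, 1.1], [-0.3, -0.9], [1.0, -0.1], [0.9, 0.2], [0.1, -0.0]]
scene [ 0.5703 -0.1155  0.0813] [[1.1, -1.5], [1.8, 0.7], [-1.1, 1.2], [-2.3, 0.3], [1.5, -1.4], [-0.2, 1.0], [-0.7, -1.2]]
both [ 0.5684 -0.1167  0.0853] [[-1.3, -1.0], [-0.2, -1.4], [0.3, -0.1], [-1.0, 0.4], [-0.4, -1.5], [0.8, -0.7], [0.6, -0.3], [-0.1, -0.7], [0.5, -0.9], [1.4, 1.4], [-1.4, 2.0], [-2.9, 1.0], [1.2, -0.8], [-0.4, 1.8], [-1.3, -0.4]]
head [ 0.01668145 -0.00797286] [-0.09857431  0.82468084 -0.54017573 -0.46355775]
collar [0.01541326 0.00679638] [-0.8248573   0.68251656  0.04583282 -1.14335041]
h [0.55692054 0.01195917 0.14504744] [ 0.09271927 -0.99569226  0.        ]
s2 [-0.2   1.84]
s2 [0.28 1.02]
t2 [ 0.76 -0.5 ]
```

Emit:
step_arm --pt "-0.012 0 0.009 0.002 0 0.003 1" --pt "-0.03 0 0.022 0.004 0 0.005 1" --pt "-0.05 0 0.036 0.0055 0 0.0076 1" --pt "-0.065 0 0.047 0.0055 0 0.0076 1" --pt "-0.077 0 0.056 0.0055 0 0.0076 1" --pt "-0.081 0 0.059 0.0055 0 0.0076 1" --pt "-0.081 0 0.059 0.0055 0 0.0076 1"

```text
time_s: 6.05
position: [0.5593, -0.0128, 0.1507]
tcp_rot: [[-0.07, 0.996, 0.05], [0.806, 0.086, -0.586], [-0.588, -0.0, -0.809]]
force: [0.2, 0.3, -1.1]
opening: 0.112
grasp_force: 30.0
```

```bash
python3 - <<'E'
from h import *
snap("scene","s3");snap("top","t3");s=read_state();print(s["position"],s["force"])
a=cv2.imread("pics/s3.png");t=cv2.imread("pics/t3.png")
o=np.zeros((600,800,3),np.uint8)
o[:600,:440]=cv2.resize(a[265:325,315:359],(440,600),interpolation=cv2.INTER_CUBIC) #10x
o[:360,440:]=cv2.resize(t[225:265,345:385],(360,360),interpolation=cv2.INTER_CUBIC) #9x
cv2.imwrite("pics/c3.png",o)
E
```

```text
[ 0.55935125 -0.01237265  0.15072713] [ 0.12752442  0.09666293 -2.13988121]
```

View pics/c3.png

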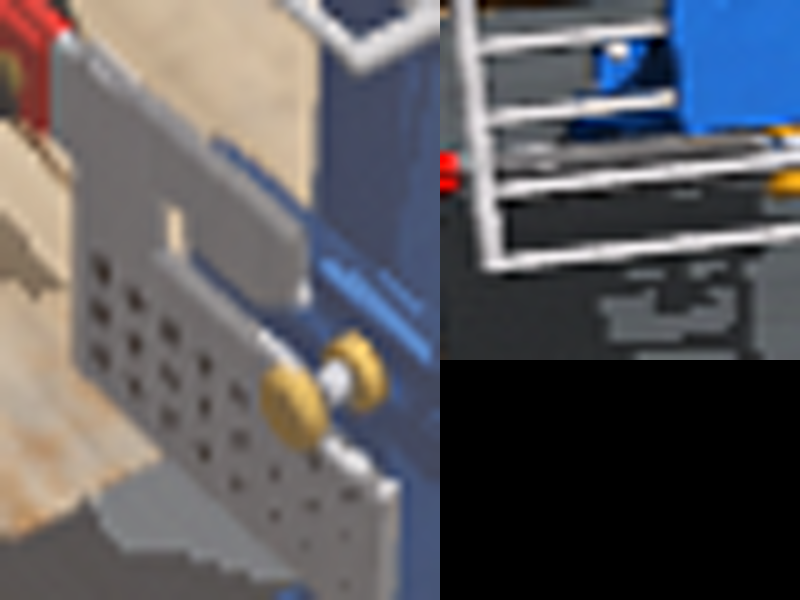

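The crop shows the plate with the open slot heading for the shank at (335,382). The upper lip tip is at (303,300) and the lower jaw corner at (397,488). Now I express these in plate coordinates.

```bash
python3 - <<'E'
from h import *
s=read_state();p=s["position"];R0=s["tcp_rot"];h=p+R0@DT;px=np.array([R0[1,1],-R0[0,1],0]);px/=np.linalg.norm(px);n=np.array([-px[1],px[0],0])
print(h)
for nm,c,off in [("lip lower corner",(303,303),-.0025),("lip upper corner",(305,240),-.0025),("jaw corner",(397,488),0),("notch top",(175,205),0),("chan bottom in",(162,256),0),("shank",(336,383),0),("head",(290,407),-.008),("collar",(355,368),.007)]:
    uv=(315+(c[0]+.5)/10-.5,265+(c[1]+.5)/10-.5);o,d=ray("s3",uv);q=o+d*((h+off*n-o)@n)/(d@n)-h
    print(nm,np.round([q@px*1e3,q[2]*1e3],1))
for nm,c in [("head",(790-440,180)),("red end",(460-440,175)),("collar",(785-440,130)),("plate line",(665-440,147))]:
    uv=(345+(c[0]+.5)/9-.5,225+(c[1]+.5)/9-.5)
    q=onz("t3",uv,.13 if nm in("head","collar") else .159 if nm=="red end" else .149)-h; print(nm,np.round([q@px*1e3,q@n*1e3],1))
E
```

```text
[ 0.55981433 -0.01770996  0.14522544]
lip lower corner [111.8   8.3]
lip upper corner [111.8  25.7]
jaw corner [140.3 -23.2]
notch top [66.6  0.1]
chan bottom in [ 62.5 -17.6]
shank [120.1  -9.3]
head [115.4 -15.1]
collar [117.6 -11.2]
head [114.5  -9.4]
red end [23.9 -2.1]
collar [114.7   4.4]
plate line [80.1  0.9]
```

Emit:
step_arm --pt "-0.0054 0 0.0039 0 0 0 1" --pt "-0.0108 0 0.0078 0 0 0 1" --pt "-0.0162 0 0.0118 0 0 0 1" --pt "-0.0216 0 0.0157 0 0 0 1" --pt "-0.027 0 0.0196 0 0 0 1" --pt "-0.0324 0 0.0235 0 0 0 1" --pt "-0.0378 0 0.0274 0 0 0 1" --pt "-0.0378 0 0.0274 0 0 0 1"

```text
time_s: 6.82
position: [0.5606, -0.0268, 0.1508]
tcp_rot: [[-0.07, 0.996, 0.051], [0.806, 0.086, -0.586], [-0.588, -0.0, -0.809]]
force: [0.7, -0.4, -1.4]
opening: 0.115
grasp_force: 30.0
```

Emit:
step_arm --pt "-0.0054 0 0.0039 0 0 0 1" --pt "-0.0108 0 0.0078 0 0 0 1" --pt "-0.0162 0 0.0118 0 0 0 1" --pt "-0.0162 0 0.0118 0 0 0 1"

```text
time_s: 7.15
position: [0.5611, -0.0327, 0.1508]
tcp_rot: [[-0.07, 0.996, 0.051], [0.806, 0.086, -0.586], [-0.588, -0.0, -0.809]]
force: [0.5, -0.1, -1.6]
opening: 0.113
grasp_force: 30.0
```

Emit:
step_arm --pt "-0.0054 0 0.0039 0 0 0 1" --pt "-0.0108 0 0.0078 0 0 0 1" --pt "-0.0162 0 0.0118 0 0 0 1" --pt "-0.0216 0 0.0157 0 0 0 1" --pt "-0.027 0 0.0196 0 0 0 1" --pt "-0.0324 0 0.0235 0 0 0 1" --pt "-0.0378 0 0.0274 0 0 0 1" --pt "-0.0378 0 0.0274 0 0 0 1"

```text
time_s: 7.82
position: [0.5623, -0.0467, 0.1508]
tcp_rot: [[-0.07, 0.996, 0.051], [0.806, 0.086, -0.586], [-0.588, -0.0, -0.809]]
force: [0.8, 0.1, -2.3]
opening: 0.11
grasp_force: 30.0
```

Emit:
step_arm --pt "-0.004 0 0.003 0 0 0 1" --pt "-0.008 0 0.006 0 0 0 1" --pt "-0.012 0 0.009 0 0 0 1" --pt "-0.016 0 0.012 0 0 0 1" --pt "-0.02 0 0.0148 0 0 0 1" --pt "-0.02 0 0.0148 0 0 0 1"

```text
time_s: 8.32
position: [0.5629, -0.0524, 0.1505]
tcp_rot: [[-0.07, 0.996, 0.052], [0.807, 0.087, -0.584], [-0.586, 0.001, -0.81]]
force: [-1.1, 6.4, 0.8]
opening: 0.112
grasp_force: 33.7
```

Contact came about 11 mm earlier than estimated (force y +6.4 N), so I'll look.

```bash
python3 - <<'E'
from h import *
snap("scene","s4");snap("top","t4");s=read_state();print(s["position"],s["force"],s["moment"])
a=cv2.imread("pics/s4.png");t=cv2.imread("pics/t4.png")
o=np.zeros((600,800,3),np.uint8)
o[:600,:440]=cv2.resize(a[235:325,300:366],(440,600),interpolation=cv2.INTER_CUBIC) #6.667x
o[:360,440:]=cv2.resize(t[225:265,345:385],(360,360),interpolation=cv2.INTER_CUBIC) #9x
cv2.imwrite("pics/c4.png",o)
E
```

```text
[ 0.56292197 -0.05232222  0.15054372] [-1.66563827  5.64363324 -0.54009031] [ 1.2710759   0.19071057 -0.04937127]
```

View pics/c4.png

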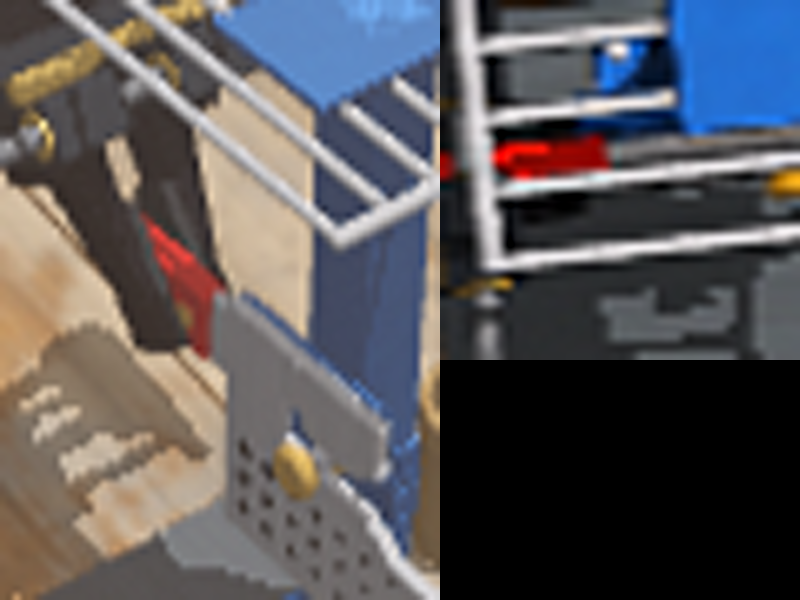

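```bash
python3 - <<'E'
from h import *
s=read_state();p=s["position"];R0=s["tcp_rot"];h=p+R0@DT;px=np.array([R0[1,1],-R0[0,1],0]);px/=np.linalg.norm(px);n=np.array([-px[1],px[0],0])
print(h,px)
for nm,c,off in [("notch top",(296,410),0),("notch right",(304,430),0),("lip corner low",(383,475),-.0025),("plate upper left",(222,292),0),("head c",(296,470),-.009),("head left edge",(275,463),-.008),("head right edge",(318,477),-.008),("shelf corner",(340,240),-.04)]:
    uv=(300+(c[0]+.5)/6.667-.5,235+(c[1]+.5)/6.667-.5);o,d=ray("s4",uv);q=o+d*((h+off*n-o)@n)/(d@n)-h
    print(nm,np.round([q@px*1e3,q[2]*1e3],1))
E
```

```text
[ 0.56339417 -0.05764674  0.14503041] [ 0.08717686 -0.99619285  0.        ]
notch top [65.9 -1. ]
notch right [70.  -6.3]
lip corner low [109.9   7.7]
plate upper left [28.8 20.6]
head c [ 77.6 -12.1]
head left edge [ 66.2 -18.7]
head right edge [86.8 -8.3]
shelf corner [129.9 135.1]
```

The +y fingertip is hitting the end of the cross bar, because the handle centre is too far forward to grip there. I'll back out, put the plate back in the groove and regrip about 19 mm further back on the handle.

Emit:
step_arm --pt "0.01 0 -0.0073 0 0 0 1" --pt "0.03 0 -0.022 0 0 0 1" --pt "0.06 0 -0.0436 0 0 0 1" --pt "0.1 0 -0.0727 0 0 0 1" --pt "0.14 0 -0.1017 0 0 0 1" --pt "0.175 0 -0.127 0 0 0 1" --pt "0.2 0 -0.1453 0 0 0 1" --pt "0.21 0 -0.1525 0 0 0 1"

```text
time_s: 9.08
position: [0.5563, 0.0257, 0.1506]
tcp_rot: [[-0.072, 0.996, 0.052], [0.806, 0.089, -0.585], [-0.588, 0.0, -0.809]]
force: [0.5, -0.2, -1.6]
opening: 0.112
grasp_force: 30.0
```

Emit:
step_arm --pt "0.02 0 -0.0145 0 0 0 1" --pt "0.03 0 -0.0218 0 0 0 1" --pt "0.03 0 -0.0218 0 0 0 1"

```text
time_s: 9.33
position: [0.5553, 0.0356, 0.1507]
tcp_rot: [[-0.071, 0.996, 0.051], [0.806, 0.087, -0.586], [-0.588, 0.0, -0.809]]
force: [-0.2, -0.5, -1.0]
opening: 0.111
grasp_force: 30.0
```

```bash
python3 - <<'E'
from h import *
s=read_state();p=s["position"];R0=s["tcp_rot"];print(p,s["force"])
RB=np.array([[-.0225,1,.017],[.809,.028,-.5865],[-.587,0,-.81]]);U,_,V=np.linalg.svd(RB);RB=U@V
g=np.array([.5171,.3254,.1015]);m=np.array([.537,.17,.157]);up=np.array([.5171,.3254,.145])
print(row(p,R0,m,RB));print(row(m,RB,up,RB));print(row(up,RB,g,RB))
E
```

```text
[0.55533782 0.03555122 0.15065545] [-0.17713272 -0.4816364  -1.01403229]
[ 0.353  -0.0218 -0.2827  0.0442  0.0016  0.0612]
[ 0.4442 -0.0518 -0.2726  0.      0.      0.    ]
[ 0.0851 -0.      0.1174  0.      0.      0.    ]
```

Emit:
step_arm --pt "0.03 -0.002 -0.024 0.006 0 0.009 1" --pt "0.08 -0.005 -0.064 0.012 0 0.018 1" --pt "0.14 -0.009 -0.112 0.02 0 0.028 1" --pt "0.2 -0.012 -0.16 0.028 0 0.04 1" --pt "0.26 -0.016 -0.208 0.036 0.001 0.05 1" --pt "0.31 -0.019 -0.248 0.044 0.0016 0.061 1" --pt "0.343 -0.0212 -0.2747 0.044 0.0016 0.061 1" --pt "0.353 -0.0218 -0.2827 0.044 0.0016 0.061 1"

```text
time_s: 10.0
position: [0.537, 0.1716, 0.157]
tcp_rot: [[-0.023, 1.0, 0.018], [0.81, 0.03, -0.586], [-0.586, 0.001, -0.81]]
force: [0.8, 0.3, -2.4]
opening: 0.118
grasp_force: 30.0
```

Emit:
step_arm --pt "0.04 -0.0047 -0.0245 0 0 0 1" --pt "0.1 -0.0117 -0.0614 0 0 0 1" --pt "0.17 -0.02 -0.1043 0 0 0 1" --pt "0.25 -0.029 -0.1534 0 0 0 1" --pt "0.33 -0.0385 -0.2025 0 0 0 1" --pt "0.4 -0.0466 -0.2455 0 0 0 1" --pt "0.435 -0.0507 -0.267 0 0 0 1" --pt "0.444 -0.0518 -0.2726 0 0 0 1"

```text
time_s: 10.67
position: [0.5168, 0.3266, 0.1444]
tcp_rot: [[-0.024, 1.0, 0.017], [0.81, 0.03, -0.586], [-0.587, 0.0, -0.81]]
force: [0.8, -0.1, -2.0]
opening: 0.11
grasp_force: 30.0
```

Emit:
step_arm --pt "0 0 0 0 0 0 1" --pt "0 0 0 0 0 0 1"

```text
time_s: 10.83
position: [0.5171, 0.3234, 0.145]
tcp_rot: [[-0.022, 1.0, 0.015], [0.808, 0.027, -0.588], [-0.588, -0.001, -0.809]]
force: [-0.7, -0.9, -2.0]
opening: 0.112
grasp_force: 30.0
```

```bash
python3 - <<'E'
from h import *
s=read_state();p=s["position"];R0=s["tcp_rot"];print(p,R0.round(4).tolist(),s["force"])
RB=np.array([[-.0225,1,.017],[.809,.028,-.5865],[-.587,0,-.81]]);U,_,V=np.linalg.svd(RB);RB=U@V
print(row(p,R0,[.5171,.3254,.118],RB),row(p,R0,[.5171,.3254,.1015],RB))
E
```

```text
[0.51714491 0.32340519 0.14503603] [[-0.0221, 0.9996, 0.0152], [0.8084, 0.0268, -0.5881], [-0.5883, -0.0007, -0.8087]] [-0.70794679 -0.85980888 -2.01456613]
[ 0.0584  0.0001  0.069  -0.0019  0.0022 -0.0006] [ 9.070e-02  1.000e-04  1.134e-01 -1.900e-03  2.200e-03 -6.000e-04]
```

Emit:
step_arm --pt "0.015 0 0.018 0 0 0 1" --pt "0.03 0 0.036 0 0 0 1" --pt "0.045 0 0.053 0 0 0 1" --pt "0.058 0 0.069 0 0 0 1" --pt "0.064 0 0.078 0 0 0 1" --pt "0.07 0 0.086 0 0 0 1" --pt "0.076 0 0.094 0 0 0 1" --pt "0.076 0 0.094 0 0 0 1"

```text
time_s: 11.5
position: [0.5169, 0.3265, 0.1081]
tcp_rot: [[-0.023, 1.0, 0.016], [0.809, 0.028, -0.587], [-0.587, -0.001, -0.809]]
force: [-0.3, 0.1, -2.1]
opening: 0.112
grasp_force: 30.0
```

Emit:
step_arm --pt "0.003 0 0.004 0 0 0 1" --pt "0.006 0 0.008 0 0 0 1" --pt "0.009 0 0.012 0 0 0 1" --pt "0.012 0 0.016 0 0 0 1" --pt "0.0145 0 0.0195 0 0 0 1" --pt "0.0145 0 0.0195 0 0 0 1"

```text
time_s: 12.0
position: [0.5171, 0.3267, 0.1016]
tcp_rot: [[-0.022, 1.0, 0.016], [0.809, 0.028, -0.587], [-0.587, 0.0, -0.809]]
force: [-0.2, 0.2, -1.3]
opening: 0.113
grasp_force: 30.0
```

Emit:
step_arm --pt "0 0 0 0 0 0 0.7" --pt "0 0 0 0 0 0 0.6" --pt "0 0 0 0 0 0 0.5" --pt "0 0 0 0 0 0 0.4" --pt "0 0 0 0 0 0 0.4" --pt "0.015 0 -0.016 0 0 0 0.4" --pt "0.03 0 -0.032 0 0 0 0.4" --pt "0.04 0 -0.043 0 0 0 0.4"

```text
time_s: 12.67
position: [0.5168, 0.3452, 0.1051]
tcp_rot: [[-0.022, 1.0, 0.017], [0.81, 0.028, -0.586], [-0.586, 0.001, -0.81]]
force: [0.1, -0.4, 0.1]
opening: 0.3
grasp_force: 0.0
```

Emit:
step_arm --pt "0 0 0 0 0 0 0.4" --pt "0 0 0 0 0 0 0.5" --pt "0 0 0 0 0 0 0.6" --pt "0 0 0 0 0 0 0.7" --pt "0 0 0 0 0 0 1" --pt "0 0 0 0 0 0 1" --pt "0 0 0 0 0 0 1" --pt "0 0 0 0 0 0 1"

```text
time_s: 13.33
position: [0.5166, 0.3438, 0.1049]
tcp_rot: [[-0.022, 1.0, 0.016], [0.809, 0.028, -0.587], [-0.587, -0.0, -0.809]]
force: [-0.3, -0.9, -0.4]
opening: 0.112
grasp_force: 30.0
```

Emit:
step_arm --pt "0 0 0 0 0 0 1" --pt "0 0 0 0 0 0 1" --pt "0 0 0 0 0 0 1" --pt "0 0 0 0 0 0 1"

```text
time_s: 13.67
position: [0.5166, 0.3439, 0.1049]
tcp_rot: [[-0.022, 1.0, 0.016], [0.809, 0.028, -0.587], [-0.587, 0.0, -0.81]]
force: [0.6, -0.6, -1.2]
opening: 0.115
grasp_force: 30.0
```

```bash
sed -i 's/^DT=.*/DT=np.array([-.0131,0,.0205])/' h.py; python3 - <<'E'
from h import *
s=read_state();p=s["position"];R0=s["tcp_rot"]
RS=Rtool((.0872,-.9962),35.9)
up=p+[0,0,.055]; m=up+[0.02,-.15,-.002]; t=tcp_for([.5563,.022,.1452],RS)
print(row(p,R0,up,R0)); print(row(up,R0,m,R0)); print(row(m,R0,t,RS),t)
E
```

```text
[-0.1076  0.     -0.1484  0.      0.      0.    ]
[-0.4022  0.0528  0.2999  0.      0.      0.    ]
[-0.3969  0.0453  0.3034 -0.0446  0.0012 -0.0616] [0.55432649 0.04454597 0.15412438]
```

Emit:
step_arm --pt "-0.01 0 -0.014 0 0 0 1" --pt "-0.025 0 -0.035 0 0 0 1" --pt "-0.045 0 -0.062 0 0 0 1" --pt "-0.065 0 -0.09 0 0 0 1" --pt "-0.085 0 -0.117 0 0 0 1" --pt "-0.1 0 -0.138 0 0 0 1" --pt "-0.108 0 -0.149 0 0 0 1" --pt "-0.108 0 -0.149 0 0 0 1"

```text
time_s: 14.33
position: [0.5172, 0.3445, 0.1619]
tcp_rot: [[-0.021, 1.0, 0.018], [0.81, 0.028, -0.585], [-0.586, 0.003, -0.811]]
force: [-0.2, -0.0, -2.8]
opening: 0.115
grasp_force: 30.0
```

Emit:
step_arm --pt "-0.03 0.004 0.022 0 0 0 1" --pt "-0.08 0.01 0.06 0 0 0 1" --pt "-0.14 0.018 0.104 0 0 0 1" --pt "-0.2 0.026 0.149 0 0 0 1" --pt "-0.26 0.034 0.194 0 0 0 1" --pt "-0.32 0.042 0.239 0 0 0 1" --pt "-0.37 0.0485 0.276 0 0 0 1" --pt "-0.402 0.053 0.3 0 0 0 1"

```text
time_s: 15.0
position: [0.536, 0.1911, 0.1575]
tcp_rot: [[-0.022, 1.0, 0.013], [0.808, 0.026, -0.588], [-0.588, -0.002, -0.809]]
force: [0.1, -0.6, -2.1]
opening: 0.115
grasp_force: 30.0
```

Emit:
step_arm --pt "-0.06 0.007 0.046 -0.008 0 -0.01 1" --pt "-0.13 0.015 0.1 -0.016 0 -0.02 1" --pt "-0.2 0.023 0.153 -0.024 0 -0.033 1" --pt "-0.27 0.031 0.206 -0.032 0 -0.045 1" --pt "-0.32 0.0365 0.245 -0.04 0.001 -0.055 1" --pt "-0.365 0.0417 0.279 -0.0446 0.0012 -0.0616 1" --pt "-0.39 0.0445 0.298 -0.0446 0.0012 -0.0616 1" --pt "-0.397 0.0453 0.3034 -0.0446 0.0012 -0.0616 1"

```text
time_s: 15.67
position: [0.5539, 0.0429, 0.154]
tcp_rot: [[-0.069, 0.996, 0.049], [0.807, 0.085, -0.584], [-0.586, -0.001, -0.81]]
force: [-0.0, 0.2, -1.4]
opening: 0.107
grasp_force: 30.0
```

Emit:
step_arm --pt "0 0 0 0 0 0 1" --pt "0 0 0 0 0 0 1"

```text
time_s: 15.83
position: [0.5545, 0.0453, 0.1541]
tcp_rot: [[-0.071, 0.996, 0.052], [0.807, 0.088, -0.583], [-0.586, 0.0, -0.81]]
force: [-0.4, 0.7, -2.9]
opening: 0.113
grasp_force: 30.0
```

```bash
python3 - <<'E'
from h import *
s=read_state();p=s["position"];R0=s["tcp_rot"];print(p,R0.round(4).tolist(),s["force"],s["opening"],"h",p+R0@DT)
RS=Rtool((.0872,-.9962),35.9)
for t in ([.5598,-.018,.1452],[.5612,-.0345,.1452],[.5631,-.0545,.1452]): print(row(p,R0,tcp_for(t,RS),RS))
E
```

```text
[0.55449067 0.04525839 0.15411413] [[-0.0707, 0.9962, 0.0516], [0.8074, 0.0875, -0.5835], [-0.5858, 0.0004, -0.8105]] [-0.43544162  0.71549713 -2.87722811] 0.11263035971317648 h [0.5564738  0.02272008 0.14517256]
[-0.1104 -0.0008  0.0797  0.0006 -0.001   0.    ]
[-0.1551 -0.001   0.1121  0.0006 -0.001   0.    ]
[-0.2094 -0.0005  0.1513  0.0006 -0.001   0.    ]
```

Emit:
step_arm --pt "-0.015 0 0.011 0 0 0 1" --pt "-0.035 0 0.025 0 0 0 1" --pt "-0.055 0 0.04 0 0 0 1" --pt "-0.075 -0.0008 0.054 0 0 0 1" --pt "-0.095 -0.0008 0.0687 0 0 0 1" --pt "-0.11 -0.0008 0.0797 0 0 0 1" --pt "-0.12 -0.0008 0.0868 0 0 0 1" --pt "-0.125 -0.0008 0.0904 0 0 0 1"

```text
time_s: 16.5
position: [0.5582, -0.0023, 0.1543]
tcp_rot: [[-0.07, 0.996, 0.051], [0.807, 0.086, -0.584], [-0.586, 0.0, -0.81]]
force: [0.2, -0.4, -2.1]
opening: 0.116
grasp_force: 30.0
```

Emit:
step_arm --pt "-0.006 0 0.0043 0 0 0 1" --pt "-0.012 0 0.0087 0 0 0 1" --pt "-0.018 0 0.013 0 0 0 1" --pt "-0.024 0 0.0174 0 0 0 1" --pt "-0.03 0 0.0217 0 0 0 1" --pt "-0.036 0 0.026 0 0 0 1" --pt "-0.042 0 0.0303 0 0 0 1" --pt "-0.042 0 0.0303 0 0 0 1"

```text
time_s: 17.17
position: [0.5596, -0.0173, 0.1544]
tcp_rot: [[-0.07, 0.996, 0.051], [0.807, 0.087, -0.584], [-0.586, 0.0, -0.81]]
force: [-0.9, 0.5, -2.3]
opening: 0.111
grasp_force: 30.0
```

Emit:
step_arm --pt "-0.006 0 0.0043 0 0 0 1" --pt "-0.012 0 0.0087 0 0 0 1" --pt "-0.018 0 0.013 0 0 0 1" --pt "-0.024 0 0.0174 0 0 0 1" --pt "-0.03 0 0.0217 0 0 0 1" --pt "-0.036 0 0.026 0 0 0 1" --pt "-0.042 0 0.0303 0 0 0 1" --pt "-0.042 0 0.0303 0 0 0 1"

```text
time_s: 17.83
position: [0.5609, -0.0329, 0.1544]
tcp_rot: [[-0.07, 0.996, 0.051], [0.807, 0.087, -0.584], [-0.586, 0.0, -0.81]]
force: [-0.3, -0.5, -3.4]
opening: 0.115
grasp_force: 30.0
```

Emit:
step_arm --pt "-0.004 0 0.0029 0 0 0 1" --pt "-0.008 0 0.0058 0 0 0 1" --pt "-0.012 0 0.0087 0 0 0 1" --pt "-0.016 0 0.0116 0 0 0 1" --pt "-0.02 0 0.0145 0 0 0 1" --pt "-0.022 0 0.0159 0 0 0 1" --pt "-0.022 0 0.0159 0 0 0 1"

```text
time_s: 18.42
position: [0.5617, -0.0407, 0.1543]
tcp_rot: [[-0.071, 0.996, 0.051], [0.807, 0.087, -0.584], [-0.586, 0.0, -0.81]]
force: [-0.0, 0.5, -2.6]
opening: 0.113
grasp_force: 30.0
```

Emit:
step_arm --pt "-0.002 0 0.0015 0 0 0 1" --pt "-0.004 0 0.003 0 0 0 1" --pt "-0.006 0 0.0044 0 0 0 1" --pt "-0.008 0 0.0058 0 0 0 1" --pt "-0.008 0 0.0058 0 0 0 1"

```text
time_s: 18.83
position: [0.5619, -0.0436, 0.1544]
tcp_rot: [[-0.071, 0.996, 0.051], [0.807, 0.087, -0.584], [-0.586, 0.0, -0.81]]
force: [-0.4, 0.4, -2.0]
opening: 0.112
grasp_force: 30.0
```

Emit:
step_arm --pt "-0.002 0 0.0015 0 0 0 1" --pt "-0.004 0 0.003 0 0 0 1" --pt "-0.006 0 0.0044 0 0 0 1" --pt "-0.006 0 0.0044 0 0 0 1"

```text
time_s: 19.17
position: [0.5621, -0.0459, 0.1543]
tcp_rot: [[-0.071, 0.996, 0.051], [0.807, 0.087, -0.584], [-0.586, 0.0, -0.81]]
force: [-0.2, -0.7, -1.7]
opening: 0.111
grasp_force: 30.0
```

Emit:
step_arm --pt "-0.002 0 0.0015 0 0 0 1" --pt "-0.004 0 0.003 0 0 0 1" --pt "-0.004 0 0.003 0 0 0 1"

```text
time_s: 19.42
position: [0.5622, -0.0473, 0.1543]
tcp_rot: [[-0.071, 0.996, 0.051], [0.807, 0.087, -0.584], [-0.586, 0.0, -0.81]]
force: [-0.4, 0.1, -2.6]
opening: 0.111
grasp_force: 30.0
```

h is now at y ≈ -0.070, near the expected end, so I continue in 0.75 mm steps.

Emit:
step_arm --pt "-0.002 0 0.0015 0 0 0 1" --pt "-0.004 0 0.003 0 0 0 1" --pt "-0.004 0 0.003 0 0 0 1"

```text
time_s: 19.67
position: [0.5624, -0.0488, 0.1543]
tcp_rot: [[-0.071, 0.996, 0.051], [0.807, 0.087, -0.584], [-0.586, 0.0, -0.81]]
force: [-0.2, 0.3, -2.6]
opening: 0.11
grasp_force: 30.0
```

Emit:
step_arm --pt "-0.002 0 0.0015 0 0 0 1" --pt "-0.004 0 0.003 0 0 0 1" --pt "-0.004 0 0.003 0 0 0 1"

```text
time_s: 19.92
position: [0.5625, -0.0499, 0.1542]
tcp_rot: [[-0.07, 0.996, 0.052], [0.807, 0.087, -0.583], [-0.586, 0.001, -0.811]]
force: [-0.2, 1.9, -1.6]
opening: 0.111
grasp_force: 30.0
```

Emit:
step_arm --pt "-0.002 0 0.0015 0 0 0 1" --pt "-0.003 0 0.0022 0 0 0 1" --pt "-0.003 0 0.0022 0 0 0 1"

```text
time_s: 20.17
position: [0.5626, -0.0501, 0.1542]
tcp_rot: [[-0.07, 0.996, 0.052], [0.808, 0.088, -0.582], [-0.585, 0.001, -0.811]]
force: [-1.3, 7.1, 0.4]
opening: 0.111
grasp_force: 30.0
```

```bash
python3 - <<'E'
from h import *
snap("scene","s5");s=read_state();p=s["position"];R0=s["tcp_rot"];print(p,R0.round(4).tolist(),s["force"],s["moment"],"h",p+R0@DT)
a=cv2.imread("pics/s5.png")
cv2.imwrite("pics/c5.png",cv2.resize(a[235:325,300:366],(440,600),interpolation=cv2.INTER_CUBIC))
E
```

```text
[ 0.56253412 -0.05014184  0.15417202] [[-0.0704, 0.9962, 0.0521], [0.8081, 0.0875, -0.5824], [-0.5848, 0.0011, -0.8112]] [-0.80482176  6.54225507  0.76272141] [ 1.23584278  0.27837201 -0.11298022] h [ 0.56452361 -0.07266856  0.1452027 ]
```

View pics/c5.png

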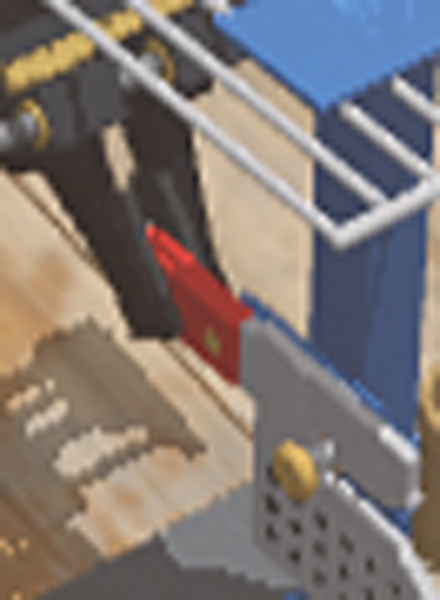

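Contact with the slot's end is felt (about 7 N), and the picture has the pin at the notch position. I relieve the pressure by about 2 mm and then lower level.

Emit:
step_arm --pt "0.003 0 -0.0022 0 0 0 1" --pt "0.0055 0 -0.004 0 0 0 1" --pt "0.0055 0 -0.004 0 0 0 1"

```text
time_s: 20.47
position: [0.5624, -0.0494, 0.1543]
tcp_rot: [[-0.071, 0.996, 0.051], [0.807, 0.087, -0.584], [-0.587, -0.0, -0.81]]
force: [-0.0, -0.1, -1.5]
opening: 0.108
grasp_force: 30.0
```

Emit:
step_arm --pt "0.002 0 0.0027 0 0 0 1" --pt "0.004 0 0.0054 0 0 0 1" --pt "0.006 0 0.0081 0 0 0 1" --pt "0.0078 0 0.0108 0 0 0 1" --pt "0.0078 0 0.0108 0 0 0 1"

```text
time_s: 20.88
position: [0.5623, -0.0494, 0.1499]
tcp_rot: [[-0.071, 0.996, 0.051], [0.807, 0.087, -0.584], [-0.586, -0.0, -0.81]]
force: [0.7, 0.0, -2.4]
opening: 0.112
grasp_force: 30.0
```

Emit:
step_arm --pt "0.002 0 0.0027 0 0 0 1" --pt "0.004 0 0.0054 0 0 0 1" --pt "0.006 0 0.0081 0 0 0 1" --pt "0.0078 0 0.0108 0 0 0 1" --pt "0.0078 0 0.0108 0 0 0 1"

```text
time_s: 21.3
position: [0.5623, -0.0493, 0.146]
tcp_rot: [[-0.071, 0.996, 0.051], [0.807, 0.087, -0.584], [-0.586, -0.0, -0.81]]
force: [-0.4, 0.1, -1.5]
opening: 0.114
grasp_force: 30.0
```

Emit:
step_arm --pt "0.001 0 0.0014 0 0 0 1" --pt "0.0015 0 0.002 0 0 0 1" --pt "0.0015 0 0.002 0 0 0 1"

```text
time_s: 21.55
position: [0.5624, -0.0493, 0.1455]
tcp_rot: [[-0.071, 0.996, 0.051], [0.807, 0.087, -0.584], [-0.586, 0.0, -0.81]]
force: [-0.1, 0.2, -1.7]
opening: 0.109
grasp_force: 30.0
```

Emit:
step_arm --pt "0.001 0 0.0014 0 0 0 1" --pt "0.0015 0 0.002 0 0 0 1" --pt "0.0015 0 0.002 0 0 0 1"

```text
time_s: 21.8
position: [0.5625, -0.0493, 0.1449]
tcp_rot: [[-0.071, 0.996, 0.052], [0.807, 0.087, -0.584], [-0.586, 0.0, -0.81]]
force: [0.2, 0.5, -0.6]
opening: 0.113
grasp_force: 30.0
```

Emit:
step_arm --pt "0.001 0 0.0014 0 0 0 1" --pt "0.0015 0 0.002 0 0 0 1" --pt "0.0015 0 0.002 0 0 0 1"

```text
time_s: 22.05
position: [0.5626, -0.0493, 0.1445]
tcp_rot: [[-0.071, 0.996, 0.052], [0.807, 0.088, -0.585], [-0.587, 0.0, -0.81]]
force: [-0.1, 0.6, 1.5]
opening: 0.114
grasp_force: 30.0
```

The pin now carries the weight: fz went from -2 to +1.5 N, and the seat is at z ≈ 0.130. I release slowly.

Emit:
step_arm --pt "0 0 0 0 0 0 0.8" --pt "0 0 0 0 0 0 0.75" --pt "0 0 0 0 0 0 0.7" --pt "0 0 0 0 0 0 0.65" --pt "0 0 0 0 0 0 0.6" --pt "0 0 0 0 0 0 0.55" --pt "0 0 0 0 0 0 0.5" --pt "0 0 0 0 0 0 0.5"

```text
time_s: 22.72
position: [0.5624, -0.0493, 0.144]
tcp_rot: [[-0.071, 0.996, 0.051], [0.807, 0.087, -0.584], [-0.586, 0.0, -0.81]]
force: [0.0, -0.2, -0.5]
opening: 0.241
grasp_force: 0.0
```

```bash
python3 - <<'E'
from h import *
snap("scene","s6");s=read_state();print(s["position"],s["force"],s["opening"])
a=cv2.imread("pics/s6.png")
cv2.imwrite("pics/c6.png",cv2.resize(a[215:395,262:412],(500,600),interpolation=cv2.INTER_CUBIC))
E
```

```text
[ 0.56242115 -0.04923824  0.14396526] [-0.09227098 -0.30873707 -0.13135373] 0.24478158650781873
```

View pics/c6.png

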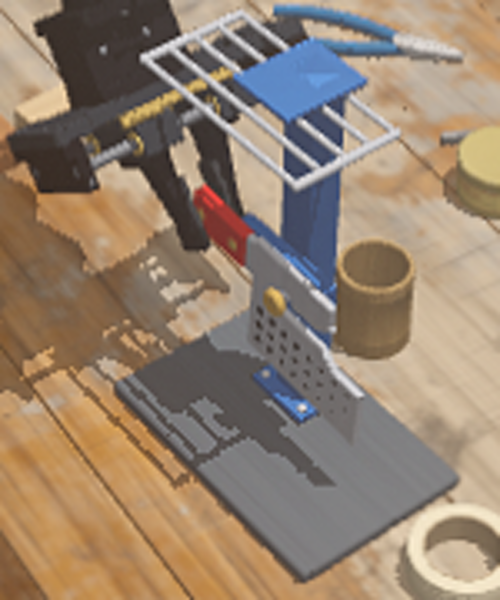

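The plate hangs level on the pin with its head at (274,300). The stand's foot corners are unmoved and the fingers are clear. I withdraw along the tool axis.

Emit:
step_arm --pt "0 0 -0.015 0 0 0 0.5" --pt "0 0 -0.04 0 0 0 0.5" --pt "0 0 -0.08 0 0 0 0.5" --pt "0 0 -0.13 0 0 0 0.5" --pt "0 0 -0.2 0 0 0 0.5" --pt "0 0 -0.28 0 0 0 0.5" --pt "0 0 -0.36 0 0 0 0.5" --pt "0 0 -0.42 0 0 0 0.5"

```text
time_s: 23.43
position: [0.5562, 0.0262, 0.2487]
tcp_rot: [[-0.07, 0.996, 0.054], [0.808, 0.089, -0.583], [-0.586, 0.003, -0.811]]
force: [-0.0, 0.2, 0.1]
opening: 0.25
grasp_force: 0.0
```

Emit:
step_arm --pt "0.05 0 -0.05 0 0 0 0.5" --pt "0.12 0 -0.1 0 0 0 0.5" --pt "0.16 0 -0.13 0 0 0 0.5" --pt "0.16 0 -0.13 0 0 0 0.5" --pt "0.16 0 -0.13 0 0 0 0.5" --pt "0.16 0 -0.13 0 0 0 0.5"

```text
time_s: 23.93
position: [0.5504, 0.0858, 0.2501]
tcp_rot: [[-0.071, 0.996, 0.052], [0.807, 0.088, -0.584], [-0.586, 0.0, -0.81]]
force: [-1.1, -0.3, -1.0]
opening: 0.251
grasp_force: 0.0
```

```bash
python3 - <<'E'
from h import *
snap("scene","s7");a=cv2.imread("pics/s6.png").astype(int);b=cv2.imread("pics/s7.png").astype(int)
# red handle and plate/pin region comparison before/after withdrawal
d=np.abs(a-b).max(2)
print("plate region diff",d[290:345,338:372].mean(),d[290:345,338:372].max())
for n in(a,b):
    m=(n[:,:,2]>130)&(n[:,:,1]<60)&(n[:,:,0]<60);m[:260]=0;m[:,:310]=0;m[300:]=0;m[:,350:]=0;y,x=np.nonzero(m);print("red",len(x),x.mean(),y.mean(),np.degrees(np.arctan(np.polyfit(x,y,1)[0])))
s=read_state();print(s["position"],s["force"],s["time_s"])
E
```

```text
plate region diff 3.681283422459893 74
red 59 329.6949152542373 279.728813559322 40.09746580702799
red 7 328.2857142857143 278.14285714285717 42.07667650396049
[0.55037605 0.08537516 0.24987476] [ 0.06272042 -0.70451113  0.39504359] 23.9833
```

```bash
python3 - <<'E'
from h import *
for f in("s6","s7"):
    n=cv2.imread(f"pics/{f}.png").astype(int)
    m=(n[:,:,2]>60)&(n[:,:,2]>2.5*n[:,:,1]);m[:260]=0;m[:,:312]=0;m[300:]=0;m[:,345:]=0;y,x=np.nonzero(m);print("red",len(x),x.min(),x.max(),y.min(),y.max(),x.mean(),y.mean())
a=cv2.imread("pics/s6.png")[290:340,335:375];b=cv2.imread("pics/s7.png")
r=cv2.matchTemplate(b,a,cv2.TM_CCOEFF_NORMED);print(cv2.minMaxLoc(r))
E
```

```text
red 75 321 337 271 293 328.4533333333333 278.24
red 36 322 336 272 294 328.94444444444446 278.52777777777777
(-0.3754808306694031, 0.9906598329544067, (300, 249), (335, 290))
```

```bash
python3 -c "
from rig import *
print(hand_in())"
```

```text
the job is handed in; nothing more can be done
None
```

The drawplate hangs level in its notch on the pin with the robot clear, and the job is handed in at about 24 s; my first approach ended with a fingertip touching the cross bar at about 6 N, so I put the plate back in the groove and gripped it further back.

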